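# Lock a print block into the lock-up bed

## Robot

A 6-joint arm with a two-finger parallel gripper is mounted at the origin on the work surface. World frame = base frame: x ahead of the robot, y to its left, z up, the work surface at z = 0. Lengths are in m, angles in degrees, forces in N, time in s.
With the tool pointing down it reaches from about 0.4 to 0.825 m from the base axis. Payload 7 kg.
Tool frame: the origin (TCP) lies on the centre line of the jaws, within the pads' length; the fingertips stand 22 mm ahead of it and the grasp point (between the pads) lies 3 mm ahead of it; z points along the fingers, y is the line along which they close (so a half turn about z gives the same grasp; the last joint's range is limited). The gripper opens to 88 mm and grips with 3 to 60 N. Pads are 19 mm wide; open, the fingers measure 130 mm over their backs; the gripper's body (78 mm by 193 mm) begins 47 mm behind the grasp point.
Start: joints at [85.434, 20.546, 0.682, 0, -70.136, -16.507], TCP at [0.243, 0.63, 0.249] pointing down, gripper open.
Joint ranges: [-176.03, 176.03], [-82.01, 121.73], [-58.28, 71.71], [-173.87, 95.51], [-174.79, -0.11], [-173.66, 173.66]. Speed limits (degrees/s): [136.94, 136.94, 172.46, 180, 180, 180].

## Interface

Orientations are given as [roll, pitch, yaw] about the fixed x, y, z axes, in that order (R = Rz(yaw) Ry(pitch) Rx(roll)).
In Python, from plant import get_state, cams, r gives the robot as it stands.
- The arm moves only by the tool apply_moves, never from a script. Its argument "targets" is a list of rows, each an object with "dp": the shift along the world's x, y, z in m, a list of three; "yaw": the turn about the world's z in degrees. In form: [{"dp": [x, y, z], "yaw": yaw}, ...]. A call has 1 to 20 rows; each row is the pose to reach, as a shift and turn from the pose commanded when the call began; what a row does not reach only later rows make up. A row lasts 1/12 s, in which the tool goes at most 41.7 mm and 7.16 degrees, less where a joint would pass 70% of its speed; a pose out of reach is approached as far as the arm can. A call with a gripper value outside its range is refused whole. "grip" is the gripper command: -1 is fully open, 1 is shut, values between are in proportion, set as the call begins (left out, the last holds). The fingers move at their own pace and stop on an object; "squeeze" is the grip in N (left out, the last holds). Time passes only in rows, so rows that repeat a pose let the fingers close. It gives the time, the measured TCP pose, the force, the opening and the grip force at its end, in the units of the state.
- get_state(): the state, without advancing time (a new reading comes with each control period).
- cams.capture(name): name is "scene" or "top" or "wrist"; returns a dict with "image" (420x560x3 uint8, red, green, blue), "range_z" (420x560 float32, m along the optical axis (not along the pixel's ray), 0 where there is no reading), "fx", "fy", "cx", "cy" (pixels), "R" (3x3) and "t" (3): a world point X has camera coordinates R X + t; the wrist camera has in their place "T_tool_cam" (4x4, takes a point from camera to tool coordinates, whose origin is the TCP and whose axes are the flange's). Camera axes: x right, y down, z forward; pixel columns grow to the right and rows downward; lengths in m; the calibration is good to about 2 mm. A picture is of the moment at which its call begins: read the wrist's pose just before it.
- r.close_job(): hands the job in; it is judged then, once.
The state is a dict: "time_s": time; "joints": joint angles; "qd": joint speeds; "joint_torque": joint torques, N m; "tcp_pos": TCP position; "eef_rot": TCP orientation; "contact_force": force on the tool from outside, world axes, zero at the start; "moment": the same for the moment, N m; "gripper_width": finger opening in m; "gripper_force": force on a finger pad.
Only numpy, scipy, OpenCV 4.12 (cv2) and the standard library are available. Lean on these libraries where they do the work, as an engineer would, in place of code of your own. Each camera call takes 0.05 s, during which the arm holds its last target. There are 200 camera calls.

## Task

Lock the blue-faced print block into the plywood lock-up bed: hold it tilted to get its tongue in under the metal lip, then level it down flat onto the board. Set the yellow wedge on the board in the gap between the block and the slanted rail, thin end leading, and drive it in until the block is pushed fully home under the lip and is locked tight. Leave the paint pot, brush tin and ink roller where they are and let go of everything.

Things in the scene. Friction and masses are not known exactly. Their poses are not given: they have to be found in the camera images.
- bed: Fixed plywood lock-up board 200 x 190 x 15 mm, top at z = 15, spanning x -115 to 85, y -125 to 65. Origin: under the board, on the centre line of the block's berth; x runs from lip to rail. The gap at the rail is less than the lip's overhang, so the block can't go in flat: tilted 11 degrees (8 to 15), tongue down and its end 5 to 8 mm short of the wall, it clears both.
- lip (a point): Middle of the overhanging edge of the aluminium lip, on its underside: x = -68, y = 0, z = 31 mm in the bed's frame. The lip is 8 mm thick, 89 mm wide (y), 16 mm above the board. It overhangs the dark back wall by 22 mm: wall face at x = -90. Two cheeks 16 mm high stand from the wall to x = -50, inner faces at y = +-32.5, outer +-44.5.
- rail (a point): Middle of the block-side face of the dark slanted rail, at its top edge: x = 50, y = 0, z = 29 mm in the bed's frame. Rail 14 mm high over the board, 22 thick, 110 long, turned 7.1 degrees: its face is the line x = 50 - y/8. With the block home the gap is 16 mm in the middle and wider towards -y, where the wedge enters, moving towards +y.
- block_mid (a point): Loose wooden print block, blue face up, 0.11 to 0.23 kg: 100 (x) x 60 (y) x 24 mm, plus a full-width tongue 9 mm thick, flush with the underside, 24 mm out from its -x end. Point: centre of the 100 mm part, 12 mm above the underside. Grasp it across the 60 mm. In place its axes are as the bed's, tongue to -x; home: x = -16, y = 0, z = 27 in the bed's frame.
- block_toe (a point): Centre of the tongue's end face, 4.5 mm above the block's underside, 74 mm from block_mid along the block's -x. Home (touching the back wall) it is at x = -90 mm, y = 0 in the bed's frame.
- wedge_grip (a point): Loose yellow wedge, 70 g, 90 long (y), 22 high, with a dark grip fin on top: 12 thick (x), 40 long, 22 to 51 mm above the underside. Point: mid-fin, 38 mm above the underside, mid-length. Flat side at x = -8; slanted side at x = 8 - y/8: 10.4 mm thick at the thin end (+y), 21.6 at the thick end (-y). In place its axes are as the bed's, flat side to the block.
- wedge_end (a point): Middle of the wedge's thick end face, 45 mm from mid-length along its -y, 11 mm above the underside. Set the wedge in loosely by its fin 30 to 50 mm short, then push here towards +y: 10 to 18 N makes it tight and friction holds it. Locked, wedge_grip is at about x = 42, y = 0, z = 53 mm in the bed's frame.
- red_pot: Red paint pot, closed, 56 mm across, 48 mm high, to be left alone. Origin under its centre.
- brush_tin: Orange tin 72 mm across and 95 mm high with brushes standing in it to about 230 mm, to be left alone. Origin under its centre.
- roller: Ink roller lying flat: wooden handle 95 x 22 mm towards its -x, black roll 76 mm wide, about 150 mm long in all and 28 mm high, to be left alone. Origin on the table between the handle and the roll.
There are look-alikes about, which are no part of the job. Of the things like the part that bears wedge_grip, leave any that is pink; of the rest the smaller one is meant. Of the things like the part that bears block_mid, leave any that is green; of the rest the smaller one is meant.

How it is judged:
By the outcome, as a careful person would: the job done as asked, in the order asked, and still so for the second after the job is handed in, with the robot touching nothing.
It also fails if it takes over 72 s, if anything falls off the work surface, if the arm or the gripper's body presses on something with over 40 N, if the wrist force passes 120 N, or if a joint passes its speed limit or range.

## Working session

There is one attempt and no reset: what is moved stays moved. The work goes in short steps, Python scripts to look and compute and a tool call to move; the robot and the scene stay as the last step left them, time stands still between calls to the robot, and variables do not carry over. Pictures are saved under pics/ and viewed, at most 10 in all, crops included, and the job is handed in when it is done.

Besides the shell and the picture viewer there is one more tool, called after "Emit:" as name(argument=value, ...), one argument or row to a line, values as JSON. apply_moves: Moves the arm, as the interface text tells. Its arguments: {"type":"object","properties":{"targets":{"type":"array","items":{"type":"object","properties":{"dp":{"type":"array","items":{"type":"number"}},"yaw":{"type":"number"}}}},"grip":{"type":"number"},"squeeze":{"type":"number"}},"required":["targets"]}

```bash
ls; mkdir -p pics
cat > h.py <<'E'
import numpy as np, cv2
from plant import get_state, cams, r
def cap(n):
    s=get_state(); c=cams.capture(n); c['s']=s; return c
def save(c,f,box=None,k=1):
    im=c['image'][:,:,::-1]
    if box: im=im[box[1]:box[3],box[0]:box[2]]
    cv2.imwrite('pics/'+f,cv2.resize(im,None,fx=k,fy=k,interpolation=cv2.INTER_CUBIC))
def world(c):
    z=c['range_z'].astype(float); v,u=np.mgrid[:z.shape[0],:z.shape[1]]
    P=np.stack([(u-c['cx'])/c['fx']*z,(v-c['cy'])/c['fy']*z,z],-1)
    if 'R' in c and 'T_tool_cam' not in c: W=(P-np.array(c['t']))@np.array(c['R'])
    else:
        from scipy.spatial.transform import Rotation as Ro
        T=np.array(c['T_tool_cam']); A=Ro.from_euler('xyz',c['s']['eef_rot'],degrees=True).as_matrix()
        W=(P@T[:3,:3].T+T[:3,3])@A.T+np.array(c['s']['tcp_pos'])
    W[z==0]=np.nan
    return W
E
python3 - <<'E'
from h import *
s=get_state();print(s)
for n in('top','scene'):
    c=cap(n);save(c,n+'1.png');np.savez(n+'1.npz',W=world(c),im=c['image'])
    if n=='top':print(c['R'],c['t'],c['fx'])
E
```

```text
pics
{'time_s': 0.0, 'joints': array([ 8.54344258e+01,  2.05904374e+01,  6.31615622e-01, -1.95860992e-02,
       -7.01354033e+01, -1.65051188e+01]), 'qd': array([ 0.08382982, -0.07372801, -0.01662149, -0.02888422, -0.00510245,
        0.04739297]), 'joint_torque': array([ 6.01464103e-05, -5.82714379e+01,  2.93054491e+01,  6.99716941e+00,
        6.95739698e-03, -1.40613656e-04]), 'tcp_pos': array([0.2425563, 0.6294111, 0.2476192]), 'eef_rot': array([ 1.79904426e+02, -9.11859968e-03, -2.10773558e+01]), 'contact_force': array([ 0.33243439,  0.28389881, -0.31991682]), 'moment': array([-0.02645616,  0.01032886,  0.05674426]), 'gripper_force': 0.0, 'gripper_width': 0.08768434625157973}
[[ 0.02807552 -0.99939175 -0.02068546]
 [-0.99176436 -0.02526241 -0.12555978]
 [ 0.12496084  0.02404026 -0.99187038]] [-0.01593633  0.47743812  1.03974929] 423.1469400063063
```

View pics/top1.png

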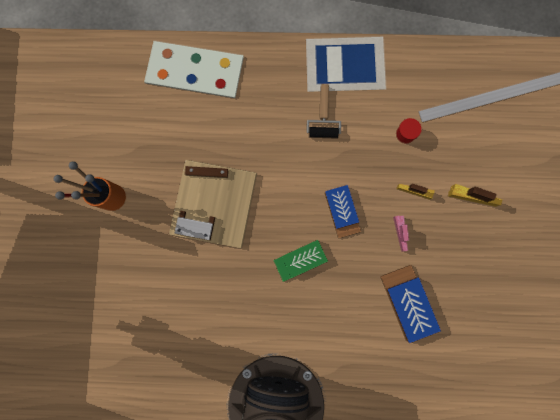

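View pics/scene1.png

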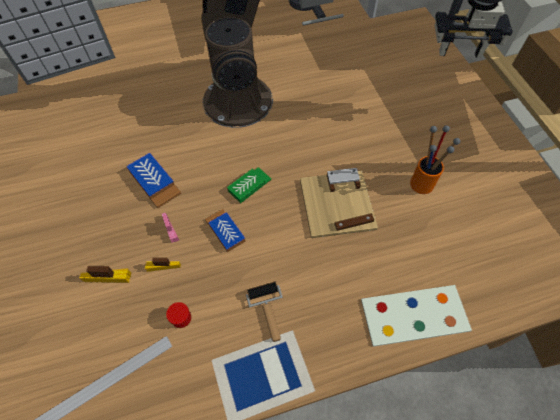

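```bash
cat > m.py <<'E'
from h import *
def rect(W,im,box,zr,hsv=None):
    x0,y0,x1,y1=box; w=W[y0:y1,x0:x1].reshape(-1,3); h=cv2.cvtColor(im[y0:y1,x0:x1],cv2.COLOR_RGB2HSV).reshape(-1,3)
    m=(w[:,2]>zr[0])&(w[:,2]<zr[1])
    if hsv: m&=((h>=hsv[0])&(h<=hsv[1])).all(1)
    p=w[m]; c,s,a=cv2.minAreaRect((p[:,:2]*1000).astype(np.float32))
    return m.sum(),np.round(c,1),np.round(s,1),round(a,2),np.round(np.median(p,0)*1000,1)
E
python3 - <<'E'
from m import *
d=np.load('top1.npz');W,im=d['W'],d['im']
for n,b,z,h in [('bed',(160,150,270,260),(.008,.06),None),('rail',(175,155,240,185),(.023,.04),None),('lip',(165,210,225,250),(.033,.05),None),
 ('block',(320,175,370,245),(.016,.04),None),('blockall',(320,175,370,245),(.005,.04),None),('bigblk',(375,260,445,350),(.016,.06),None),
 ('wedge',(390,175,442,205),(.005,.06),None),('fin',(390,175,442,205),(.035,.07),None),('wedgeB',(445,175,510,215),(.005,.09),None),('tbl',(250,280,270,300),(-.1,.1),None)]:
    try: print(n,rect(W,im,b,z,h))
    except Exception as e: print(n,e)
E
```

```text
bed (np.int64(5620), array([493.9, 179.3]), array([191. , 199.9]), 80.84, array([492.2, 177.1,  16.3]))
rail (np.int64(381), array([573.7, 197.8]), array([109.8,  22.9]), 87.83, array([573.3, 197.1,  29.5]))
lip (np.int64(613), array([434.5, 219.5]), array([89.8, 59.6]), 80.58, array([426.4, 220.1,  39.6]))
block (np.int64(943), array([ 492.4, -151.4]), array([100.2,  61. ]), 17.52, array([ 492.2, -150.6,   24.6]))
blockall (np.int64(1226), array([ 489.3, -162.4]), array([181.2, 120.4]), 5.12, array([ 480.9, -155. ,   23.9]))
bigblk (np.int64(2062), array([ 255.8, -322.5]), array([169.5,  83.5]), 22.23, array([ 242.1, -326.2,   33.1]))
wedge (np.int64(341), array([ 540.8, -345. ]), array([ 65.9, 130.8]), 4.47, array([ 537. , -339.6,   23.6]))
fin (np.int64(107), array([ 540. , -339.1]), array([41.1, 12.9]), 73.22, array([ 539. , -336.8,   50.9]))
wedgeB (np.int64(700), array([ 533.3, -499.2]), array([ 97.6, 160.5]), 6.74, array([ 525.7, -476.1,   31.7]))
tbl (np.int64(397), array([277.1,  51.1]), array([48.2, 48.9]), 1.89, array([277.5,  50.5,   0.3]))
```

Emit:
apply_moves(
  targets=[
    {"dp": [0.278,-0.772,-0.05],"yaw": 38.6},
    {"dp": [0.278,-0.772,-0.05],"yaw": 38.6},
    {"dp": [0.278,-0.772,-0.05],"yaw": 38.6},
    {"dp": [0.278,-0.772,-0.05],"yaw": 38.6},
    {"dp": [0.278,-0.772,-0.05],"yaw": 38.6},
    {"dp": [0.278,-0.772,-0.05],"yaw": 38.6},
    {"dp": [0.278,-0.772,-0.05],"yaw": 38.6},
    {"dp": [0.278,-0.772,-0.05],"yaw": 38.6},
    {"dp": [0.278,-0.772,-0.05],"yaw": 38.6},
    {"dp": [0.278,-0.772,-0.05],"yaw": 38.6},
    {"dp": [0.278,-0.772,-0.05],"yaw": 38.6},
    {"dp": [0.278,-0.772,-0.05],"yaw": 38.6},
    {"dp": [0.278,-0.772,-0.05],"yaw": 38.6},
    {"dp": [0.278,-0.772,-0.05],"yaw": 38.6},
    {"dp": [0.278,-0.772,-0.05],"yaw": 38.6},
    {"dp": [0.278,-0.772,-0.05],"yaw": 38.6},
    {"dp": [0.278,-0.772,-0.05],"yaw": 38.6},
    {"dp": [0.278,-0.772,-0.05],"yaw": 38.6},
    {"dp": [0.278,-0.772,-0.05],"yaw": 38.6},
    {"dp": [0.278,-0.772,-0.05],"yaw": 38.6},
  ],
  grip=-1,
)

```text
time_s: 1.77
tcp_pos: [0.521, -0.1452, 0.198]
eef_rot: [-180.0, 0.0, 17.5]
contact_force: [0.9, 0.5, 1.2]
gripper_width: 0.0878
gripper_force: 0.0
```

Run:
```python
from m import *
s=get_state();print(s['joints'],s['tcp_pos'])
c=cap('wrist');save(c,'w1.png');W=world(c)
m=np.isfinite(W[...,2]);print(c['T_tool_cam'].round(3))
h=cv2.cvtColor(c['image'],cv2.COLOR_RGB2HSV)
b=(h[...,0]>95)&(h[...,0]<130)&(h[...,1]>100)
for z in [(.016,.04),(.004,.015)]:
    print(rect(W,c['image'],(0,0,560,420),z))
w=(W[...,2]>.018)&(W[...,2]<.03)
n,l,st,ce=cv2.connectedComponentsWithStats(w.astype(np.uint8))
for i in range(1,n):
    if st[i,4]>800:
        p=W[l==i];print(st[i],cv2.minAreaRect((p[:,:2]*1000).astype(np.float32)),np.median(p[:,2]))
```

```text
[ 5.20878855e+00  1.02743172e+01 -2.04381126e+01  9.12237031e-03
 -5.93289580e+01  1.02251063e+02] [ 0.52096567 -0.14515212  0.19796458]
[[ 0.001 -0.96  -0.281  0.076]
 [ 1.     0.     0.     0.001]
 [-0.    -0.281  0.96  -0.136]
 [ 0.     0.     0.     1.   ]]
(np.int64(10335), array([ 526.9, -138.4]), array([347.5, 597.1]), 13.08, array([ 522.7, -140.7,   23.9]))
(np.int64(9199), array([ 531.7, -140. ]), array([342.8, 596.1]), 9.16, array([510.7, 102. ,  14.2]))
[ 249    0   90   37 1945] ((687.81103515625, -103.47364807128906), (76.1605453491211, 27.040021896362305), 89.74031829833984) 0.025894742237165314
[ 252  173   59   91 5057] ((492.7279052734375, -152.76278686523438), (100.30626678466797, 60.11200714111328), 17.557533264160156) 0.024025770786038653
```

View pics/w1.png

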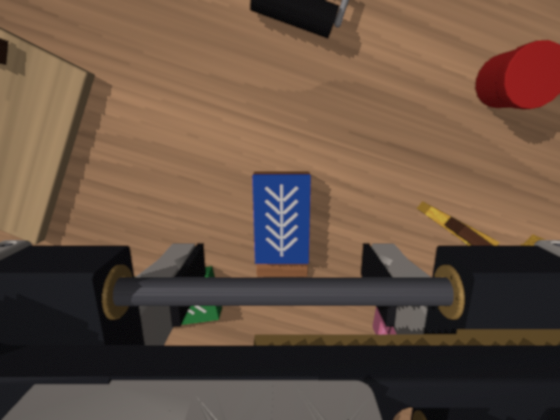

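Emit:
apply_moves(
  targets=[
    {"dp": [0,0.002,-0.04]},
    {"dp": [0,0.002,-0.08]},
    {"dp": [0,0.002,-0.12]},
    {"dp": [0,0.002,-0.15]},
    {"dp": [0,0.002,-0.165]},
    {"dp": [0,0.002,-0.173]},
    {"dp": [0,0.002,-0.173]},
    {"dp": [0,0.002,-0.173]},
  ],
)

```text
$.targets[0]: bad value
```

Emit:
apply_moves(
  targets=[
    {"dp": [0,0,0]},
    {"dp": [0,0,0]},
    {"dp": [0,0,0]},
    {"dp": [0,0,0]},
    {"dp": [0,0,0]},
    {"dp": [0,0,0]},
    {"dp": [0,0,0]},
    {"dp": [0,0,0]},
  ],
  grip=1,
  squeeze=5,
)

```text
$.targets[0]: bad value
```

Yaw is required in each row.

Emit:
apply_moves(
  targets=[
    {"dp": [0,0.002,-0.04],"yaw": 0},
    {"dp": [0,0.002,-0.08],"yaw": 0},
    {"dp": [0,0.002,-0.12],"yaw": 0},
    {"dp": [0,0.002,-0.15],"yaw": 0},
    {"dp": [0,0.002,-0.165],"yaw": 0},
    {"dp": [0,0.002,-0.173],"yaw": 0},
    {"dp": [0,0.002,-0.173],"yaw": 0},
    {"dp": [0,0.002,-0.173],"yaw": 0},
  ],
)

```text
time_s: 2.48
tcp_pos: [0.521, -0.1401, 0.0258]
eef_rot: [180.0, 0.0, 17.5]
contact_force: [0.2, -0.3, 0.3]
gripper_width: 0.0878
gripper_force: 0.0
```

Emit:
apply_moves(
  targets=[
    {"dp": [0,0,0],"yaw": 0},
    {"dp": [0,0,0],"yaw": 0},
    {"dp": [0,0,0],"yaw": 0},
    {"dp": [0,0,0],"yaw": 0},
    {"dp": [0,0,0],"yaw": 0},
    {"dp": [0,0,0],"yaw": 0},
    {"dp": [0,0,0],"yaw": 0},
    {"dp": [0,0,0],"yaw": 0},
  ],
  grip=1,
  squeeze=5,
)

```text
time_s: 3.15
tcp_pos: [0.5213, -0.1402, 0.0262]
eef_rot: [180.0, -0.1, 17.5]
contact_force: [-0.7, 0.2, 6.7]
gripper_width: 0.0603
gripper_force: 5.0
```

Emit:
apply_moves(
  targets=[
    {"dp": [0,0,0.003],"yaw": 0},
    {"dp": [0,0,0.006],"yaw": 0},
    {"dp": [-0.001,0,0.009],"yaw": 0},
    {"dp": [-0.002,-0.001,0.012],"yaw": 0},
    {"dp": [-0.003,-0.001,0.015],"yaw": 0},
    {"dp": [-0.004,-0.001,0.018],"yaw": 0},
    {"dp": [-0.005,-0.001,0.02],"yaw": 0},
    {"dp": [-0.005,-0.001,0.02],"yaw": 0},
    {"dp": [-0.005,-0.001,0.02],"yaw": 0},
  ],
)

```text
time_s: 3.9
tcp_pos: [0.5157, -0.1411, 0.0457]
eef_rot: [180.0, -0.0, 17.5]
contact_force: [-0.2, -0.3, -1.7]
gripper_width: 0.0603
gripper_force: 5.0
```

```bash
cat > tilt.py <<'E'
from m import *
from scipy.spatial.transform import Rotation as Ro
def tilt(n,ctr,rad=.12,zmin=.02):
    c=cap(n);W=world(c);h=cv2.cvtColor(c['image'],cv2.COLOR_RGB2HSV)
    m=(h[...,0]>100)&(h[...,0]<128)&(h[...,1]>120)&(np.hypot(W[...,0]-ctr[0],W[...,1]-ctr[1])<rad)&(W[...,2]>zmin)
    m=cv2.erode(m.astype(np.uint8),np.ones((3,3)))>0
    p=W[m]; q=p.mean(0)
    for _ in range(3):
        A=np.c_[p[:,:2]-q[:2],np.ones(len(p))];k=np.linalg.lstsq(A,p[:,2],rcond=None)[0];e=abs(A@k-p[:,2]);p=p[e<.003]
    g=np.degrees(np.arctan(k[:2]));print(n,len(p),'slope deg',g.round(1),'mag',np.degrees(np.arctan(np.hypot(*k[:2]))).round(1),'mid',q.round(4), 'z',p[:,2].min().round(4),p[:,2].max().round(4))
    return c
E
python3 - <<'E'
from tilt import *
for n in('wrist','top','scene'):
    c=tilt(n,(.49,-.15)); 
    if n=='wrist':save(c,'w2.png')
E
```

```text
wrist 4822 slope deg [7.9 2.4] mag 8.2 mid [ 0.5134 -0.1429  0.0428] z 0.0363 0.0473
top 151 slope deg [8.  2.2] mag 8.3 mid [ 0.457  -0.1576  0.0346] z 0.0295 0.041
scene 29 slope deg [9.6 2.7] mag 10.0 mid [ 0.5257 -0.1394  0.0444] z 0.0348 0.0476
```

Emit:
apply_moves(
  targets=[
    {"dp": [0,0,0.002],"yaw": 0},
    {"dp": [0,0,0.002],"yaw": 0},
    {"dp": [0,0,0.002],"yaw": 0},
    {"dp": [0,0,0.002],"yaw": 0},
    {"dp": [0,0,0.002],"yaw": 0},
  ],
  squeeze=3,
)

```text
time_s: 4.47
tcp_pos: [0.5158, -0.1412, 0.0476]
eef_rot: [180.0, -0.0, 17.5]
contact_force: [1.1, -0.2, 0.5]
gripper_width: 0.0596
gripper_force: 3.0
```

Run:
```python
from tilt import *
c=tilt('wrist',(.49,-.15)); W=world(c)
tilt('top',(.49,-.15))
# points along block axis: height profile
a=np.radians(17.5);u=np.array([np.cos(a),np.sin(a)]);g=np.array([.5157,-.1411])
d=(W[...,:2]-g);s=d@u;t=d@np.array([-u[1],u[0]]);m=(abs(t)<.02)
for lo in np.arange(-.12,.05,.01):
    k=m&(s>lo)&(s<lo+.01)&(W[...,2]<.07);print(round(lo*1000),k.sum(),np.nanmedian(W[...,2][k]).round(4) if k.sum() else '')
```

```text
wrist 4708 slope deg [10.8  3.4] mag 11.3 mid [ 0.5129 -0.1429  0.0443] z 0.0355 0.0499
top 154 slope deg [11.3  4.4] mag 12.1 mid [ 0.4583 -0.1577  0.0335] z 0.0271 0.0414
-120 0 
-110 0 
-100 0 
-90 0 
-80 0 
-70 0 
-60 0 
-50 52 0.0367
-40 934 0.038
-30 1010 0.0401
-20 38 0.0416
-10 30 0.0449
0 1336 0.0462
10 3426 0.0394
20 1198 0.0002
30 1051 0.0
40 1078 0.0001
```

Emit:
apply_moves(
  targets=[
    {"dp": [0,0,0],"yaw": 0},
    {"dp": [0,0,0],"yaw": 0},
    {"dp": [0,0,0],"yaw": 0},
    {"dp": [0,0,0.02],"yaw": 0},
    {"dp": [0,0,0.05],"yaw": 0},
    {"dp": [0,0.01,0.08],"yaw": 0},
    {"dp": [0,0.03,0.11],"yaw": 0},
    {"dp": [0.01,0.065,0.13],"yaw": -4},
    {"dp": [0.02,0.1,0.14],"yaw": -8},
    {"dp": [0.03,0.14,0.14],"yaw": -12},
    {"dp": [0.04,0.18,0.14],"yaw": -16},
    {"dp": [0.05,0.22,0.14],"yaw": -20},
    {"dp": [0.057,0.26,0.14],"yaw": -24},
    {"dp": [0.057,0.295,0.14],"yaw": -26.7},
    {"dp": [0.057,0.32,0.14],"yaw": -26.7},
    {"dp": [0.057,0.338,0.14],"yaw": -26.7},
    {"dp": [0.057,0.338,0.14],"yaw": -26.7},
    {"dp": [0.057,0.338,0.14],"yaw": -26.7},
  ],
  squeeze=40,
)

```text
time_s: 6.07
tcp_pos: [0.5722, 0.1976, 0.187]
eef_rot: [180.0, 0.1, -9.1]
contact_force: [0.1, -1.5, -1.3]
gripper_width: 0.0595
gripper_force: 40.0
```

Run:
```python
from tilt import *
c=tilt('wrist',(.57,.197),zmin=.1); W=world(c);save(c,'w3.png');np.savez('w3.npz',W=W,im=c['image'])
m=(W[...,2]>.009)&(W[...,2]<.06);n,l,st,ce=cv2.connectedComponentsWithStats(m.astype(np.uint8))
for i in range(1,n):
    if st[i,4]>1500:
        p=W[l==i];print(st[i],cv2.minAreaRect((p[:,:2]*1000).astype(np.float32)),np.median(p[:,2]))
# rail
m=(W[...,2]>.026)&(W[...,2]<.033)&(W[...,0]>.54);n,l,st,ce=cv2.connectedComponentsWithStats(m.astype(np.uint8))
for i in range(1,n):
    if st[i,4]>300:
        p=W[l==i];print('rail',st[i],cv2.minAreaRect((p[:,:2]*1000).astype(np.float32)),np.median(p[:,2]))
t=cap('top');save(t,'t3.png',(150,130,290,270),4);W=world(t)
p=W[(W[...,2]>.155)];print('top blk')
```

```text
wrist 4717 slope deg [11.2 -1.8] mag 11.3 mid [0.5693 0.1976 0.1837] z 0.175 0.1893
[  220   169   188    99 11635] ((539.903076171875, 170.87564086914062), (190.16513061523438, 108.10842895507812), 80.51854705810547) 0.015258207617080244
rail [ 226  179  114   35 2488] ((573.9425659179688, 196.9089813232422), (110.15737915039062, 22.59579849243164), 87.96937561035156) 0.029012379095852234
top blk
```

View pics/w3.png

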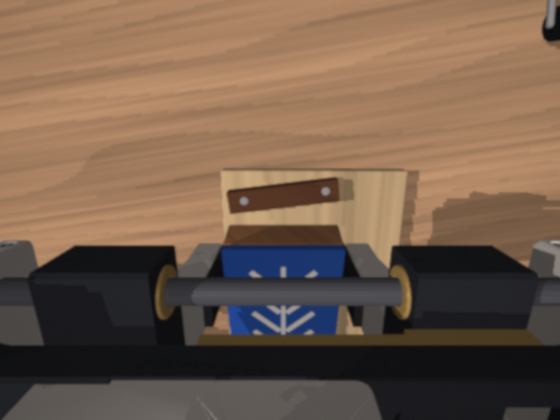

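Emit:
apply_moves(
  targets=[
    {"dp": [-0.009,0.0005,-0.03],"yaw": 0},
    {"dp": [-0.009,0.0005,-0.06],"yaw": 0},
    {"dp": [-0.009,0.0005,-0.09],"yaw": 0},
    {"dp": [-0.009,0.0005,-0.11],"yaw": 0},
    {"dp": [-0.009,0.0005,-0.12],"yaw": 0},
    {"dp": [-0.009,0.0005,-0.1235],"yaw": 0},
    {"dp": [-0.009,0.0005,-0.1235],"yaw": 0},
    {"dp": [-0.013,0.001,-0.1235],"yaw": 0},
    {"dp": [-0.017,0.002,-0.1235],"yaw": 0},
    {"dp": [-0.021,0.0025,-0.1235],"yaw": 0},
    {"dp": [-0.025,0.003,-0.1235],"yaw": 0},
    {"dp": [-0.028,0.0035,-0.1235],"yaw": 0},
    {"dp": [-0.028,0.0035,-0.1235],"yaw": 0},
  ],
)

```text
time_s: 7.25
tcp_pos: [0.5441, 0.2006, 0.0646]
eef_rot: [-180.0, -0.0, -9.1]
contact_force: [-0.3, -0.1, -0.9]
gripper_width: 0.0601
gripper_force: 40.0
```

Emit:
apply_moves(
  targets=[
    {"dp": [-0.004,0.001,-0.001],"yaw": 0},
    {"dp": [-0.008,0.0015,-0.001],"yaw": 0},
    {"dp": [-0.012,0.002,-0.001],"yaw": 0},
    {"dp": [-0.015,0.0028,-0.001],"yaw": 0},
    {"dp": [-0.015,0.0028,-0.001],"yaw": 0},
    {"dp": [-0.015,0.0028,-0.001],"yaw": 0},
  ],
)

```text
time_s: 7.75
tcp_pos: [0.5296, 0.2032, 0.0631]
eef_rot: [-180.0, -0.0, -9.2]
contact_force: [0.8, -0.3, -1.3]
gripper_width: 0.0596
gripper_force: 40.0
```

Run:
```python
from tilt import *
c=tilt('wrist',(.53,.2),zmin=.035)
c=cap('scene');save(c,'s4.png',(280,120,420,260),4)
```

```text
wrist 4719 slope deg [11.2 -1.8] mag 11.4 mid [0.5267 0.2031 0.0599] z 0.0511 0.0655
```

View pics/s4.png

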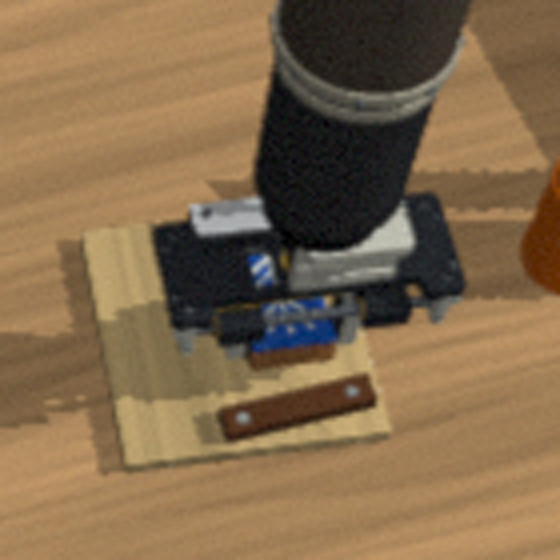

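Emit:
apply_moves(
  targets=[
    {"dp": [0,0,0],"yaw": 0},
    {"dp": [0,0,-0.002],"yaw": 0},
    {"dp": [0,0,-0.005],"yaw": 0},
    {"dp": [0.001,0,-0.008],"yaw": 0},
    {"dp": [0.001,0,-0.011],"yaw": 0},
    {"dp": [0.001,0,-0.014],"yaw": 0},
    {"dp": [0.002,0,-0.017],"yaw": 0},
    {"dp": [0.002,0,-0.02],"yaw": 0},
    {"dp": [0.002,0,-0.022],"yaw": 0},
    {"dp": [0.002,0,-0.022],"yaw": 0},
    {"dp": [0.002,0,-0.022],"yaw": 0},
  ],
  squeeze=3.5,
)

```text
time_s: 8.77
tcp_pos: [0.5315, 0.203, 0.0408]
eef_rot: [180.0, 0.0, -9.2]
contact_force: [0.6, 0.3, -1.3]
gripper_width: 0.06
gripper_force: 3.5
```

Run:
```python
from tilt import *
c=tilt('wrist',(.53,.2),zmin=.02);tilt('top',(.5,.2),zmin=.02)
```

```text
wrist 5238 slope deg [-0.  0.] mag 0.0 mid [0.5306 0.2026 0.0392] z 0.0363 0.0414
top 169 slope deg [-0.1  0. ] mag 0.1 mid [0.4751 0.21   0.04  ] z 0.0371 0.043
```

Emit:
apply_moves(
  targets=[
    {"dp": [0,0,0],"yaw": 0},
    {"dp": [-0.001,0,0],"yaw": 0},
    {"dp": [-0.002,0.0003,0],"yaw": 0},
    {"dp": [-0.002,0.0003,0],"yaw": 0},
  ],
  squeeze=10,
)

```text
time_s: 9.2
tcp_pos: [0.5295, 0.2034, 0.0411]
eef_rot: [180.0, 0.0, -9.2]
contact_force: [-0.1, -0.6, -0.8]
gripper_width: 0.0598
gripper_force: 10.0
```

Emit:
apply_moves(
  targets=[
    {"dp": [0,0,0],"yaw": 0},
    {"dp": [0,0,0],"yaw": 0},
    {"dp": [0,0,0],"yaw": 0},
    {"dp": [0,0,0],"yaw": 0},
    {"dp": [0,0,0.03],"yaw": 0},
    {"dp": [0,0,0.07],"yaw": 0},
    {"dp": [0,0,0.11],"yaw": 0},
    {"dp": [0,0,0.15],"yaw": 0},
    {"dp": [0,0,0.16],"yaw": 0},
  ],
  grip=-1,
)

```text
time_s: 9.95
tcp_pos: [0.5324, 0.2048, 0.2082]
eef_rot: [-179.7, -0.4, -9.1]
contact_force: [1.0, 0.7, 1.6]
gripper_width: 0.0877
gripper_force: 0.0
```

Emit:
apply_moves(
  targets=[
    {"dp": [0.011,-0.542,0],"yaw": -97.6},
    {"dp": [0.011,-0.542,0],"yaw": -97.6},
    {"dp": [0.011,-0.542,0],"yaw": -97.6},
    {"dp": [0.011,-0.542,0],"yaw": -97.6},
    {"dp": [0.011,-0.542,0],"yaw": -97.6},
    {"dp": [0.011,-0.542,0],"yaw": -97.6},
    {"dp": [0.011,-0.542,0],"yaw": -97.6},
    {"dp": [0.011,-0.542,0],"yaw": -97.6},
    {"dp": [0.011,-0.542,0],"yaw": -97.6},
    {"dp": [0.011,-0.542,0],"yaw": -97.6},
    {"dp": [0.011,-0.542,0],"yaw": -97.6},
    {"dp": [0.011,-0.542,0],"yaw": -97.6},
    {"dp": [0.011,-0.542,0],"yaw": -97.6},
    {"dp": [0.011,-0.542,0],"yaw": -97.6},
    {"dp": [0.011,-0.542,0],"yaw": -97.6},
    {"dp": [0.011,-0.542,0],"yaw": -97.6},
  ],
)

```text
time_s: 11.28
tcp_pos: [0.5403, -0.3389, 0.2005]
eef_rot: [180.0, 0.0, -106.7]
contact_force: [0.4, 0.4, 0.7]
gripper_width: 0.0878
gripper_force: 0.0
```

Run:
```python
from m import *
c=cap('wrist');W=world(c);save(c,'w5.png');print(c['s']['tcp_pos'],c['s']['eef_rot'])
for zr in [(.035,.06),(.012,.06)]:
    m=(W[...,2]>zr[0])&(W[...,2]<zr[1])&(np.hypot(W[...,0]-.54,W[...,1]+.339)<.06)
    p=W[m]*1000;b=cv2.minAreaRect(p[:,:2].astype(np.float32));print(m.sum(),b,np.percentile(p[:,2],95))
a=np.radians(73.2);u=np.array([np.cos(a),np.sin(a)]);n=np.array([u[1],-u[0]])
d=p[:,:2]-[540,-339.1];s=d@u;t=d@n
for lo in range(-48,48,8):
    k=(s>lo)&(s<lo+8)
    if k.sum()>5: print(lo+4,k.sum(),np.percentile(t[k],[2,98]).round(1))
b=W[(cv2.cvtColor(c['image'],cv2.COLOR_RGB2HSV)[...,0]>100)]
t=cap('top');W=world(t);h=cv2.cvtColor(t['image'],cv2.COLOR_RGB2HSV)
m=(h[...,0]>100)&(h[...,0]<128)&(h[...,1]>120)&(np.hypot(W[...,0]-.49,W[...,1]-.205)<.1)&(W[...,2]>.03)
p=W[m]*1000;print('blk',m.sum(),cv2.minAreaRect(p[:,:2].astype(np.float32)),np.median(p[:,2]))
save(t,'t5.png',(150,140,290,260),5)
```

```text
[ 0.54026962 -0.33889167  0.20047568] [ 1.79954219e+02  1.34559882e-02 -1.06702903e+02]
511 ((540.2172241210938, -341.6636657714844), (39.33040237426758, 10.861125946044922), 73.3829345703125) 52.02851319583397
1326 ((542.4539794921875, -342.2279052734375), (90.71187591552734, 20.329639434814453), 73.65192413330078) 51.70991237612853
-44 155 [-6.5 13.7]
-36 159 [-6.6 12.8]
-28 151 [-6.7 11.8]
-20 200 [-6.7 10.8]
-12 138 [-6.8  9.8]
-4 128 [-6.9  8.8]
4 115 [-6.9  7.8]
12 109 [-7.   6.3]
20 26 [-7.1  6.3]
28 51 [-6.1  4.7]
36 70 [-6.1  3.6]
44 24 [-6.2  2.5]
blk 663 ((498.7227478027344, 208.53720092773438), (59.604007720947266, 100.1008071899414), 80.33908081054688) 39.68854415076414
```

View pics/t5.png

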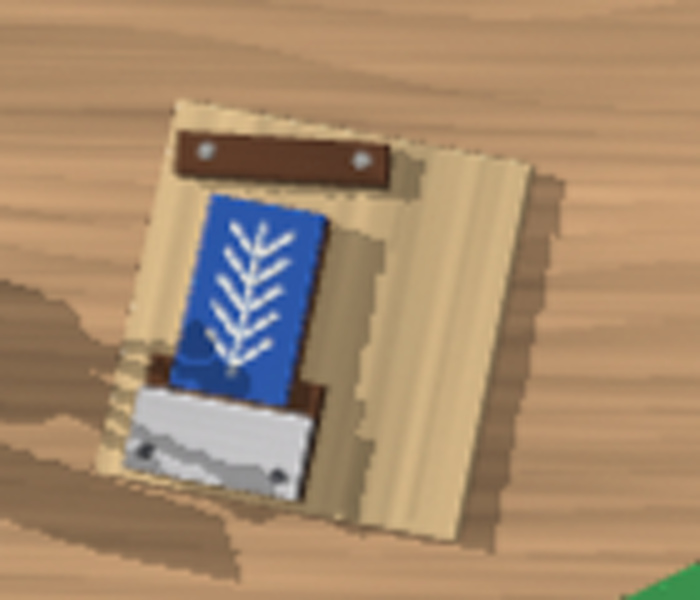

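Emit:
apply_moves(
  targets=[
    {"dp": [0,-0.002,-0.04],"yaw": 0},
    {"dp": [0,-0.002,-0.08],"yaw": 0},
    {"dp": [0,-0.002,-0.115],"yaw": 0},
    {"dp": [0,-0.002,-0.14],"yaw": 0},
    {"dp": [0,-0.002,-0.1525],"yaw": 0},
    {"dp": [0,-0.002,-0.1525],"yaw": 0},
    {"dp": [0,-0.002,-0.1525],"yaw": 0},
  ],
)

```text
time_s: 11.97
tcp_pos: [0.541, -0.3395, 0.0486]
eef_rot: [180.0, -0.0, -106.6]
contact_force: [1.1, -0.4, 0.8]
gripper_width: 0.0875
gripper_force: 0.0
```

Emit:
apply_moves(
  targets=[
    {"dp": [0,0,0],"yaw": 0},
    {"dp": [0,0,0],"yaw": 0},
    {"dp": [0,0,0],"yaw": 0},
    {"dp": [0,0,0],"yaw": 0},
    {"dp": [0,0,0],"yaw": 0},
    {"dp": [0,0,0],"yaw": 0},
    {"dp": [0,0,0],"yaw": 0},
    {"dp": [0,0,0],"yaw": 0},
    {"dp": [0,0,0],"yaw": 0},
    {"dp": [0,0,0],"yaw": 0},
  ],
  grip=1,
  squeeze=20,
)

```text
time_s: 12.8
tcp_pos: [0.5407, -0.3406, 0.0485]
eef_rot: [180.0, 0.0, -106.8]
contact_force: [-0.2, 0.3, -0.5]
gripper_width: 0.0265
gripper_force: 0.0
```

Emit:
apply_moves(
  targets=[
    {"dp": [0,0,0],"yaw": 0},
    {"dp": [0,0,0],"yaw": 0},
    {"dp": [0,0,0],"yaw": 0},
    {"dp": [0,0,0.03],"yaw": 0},
    {"dp": [0,0,0.07],"yaw": 0},
    {"dp": [0,0.02,0.1],"yaw": 0},
    {"dp": [0.002,0.06,0.1],"yaw": 2},
    {"dp": [0.005,0.1,0.1],"yaw": 5},
    {"dp": [0.01,0.14,0.1],"yaw": 7.5},
    {"dp": [0.01,0.18,0.1],"yaw": 7.5},
    {"dp": [0.01,0.22,0.1],"yaw": 7.5},
    {"dp": [0.01,0.26,0.1],"yaw": 7.5},
    {"dp": [0.01,0.3,0.1],"yaw": 7.5},
    {"dp": [0.01,0.34,0.1],"yaw": 7.5},
    {"dp": [0.01,0.38,0.1],"yaw": 7.5},
    {"dp": [0.01,0.42,0.1],"yaw": 7.5},
    {"dp": [0.01,0.46,0.1],"yaw": 7.5},
    {"dp": [0.01,0.492,0.1],"yaw": 7.5},
    {"dp": [0.01,0.492,0.1],"yaw": 7.5},
    {"dp": [0.01,0.492,0.1],"yaw": 7.5},
  ],
)

```text
time_s: 14.47
tcp_pos: [0.5504, 0.1533, 0.1483]
eef_rot: [180.0, -0.0, -99.1]
contact_force: [0.1, 1.5, -0.7]
gripper_width: 0.0118
gripper_force: 20.0
```

Run:
```python
from m import *
c=cap('wrist');W=world(c);save(c,'w6.png');S=c['s'];print(S['tcp_pos'],S['eef_rot'],S['gripper_width'])
a=np.radians(-9.2);ca,sa=np.cos(a),np.sin(a)
B=W*1000-[513.5,206,0];X=B[...,0]*ca+B[...,1]*sa;Y=-B[...,0]*sa+B[...,1]*ca;Z=B[...,2]
h=cv2.cvtColor(c['image'],cv2.COLOR_RGB2HSV);yel=(h[...,0]>20)&(h[...,0]<35)&(h[...,1]>180)
w=yel&(Z>80);print('wedge n',w.sum(),np.percentile(Z[w],[5,50,95]) if w.sum() else '')
for lo in range(-100,10,10):
    k=w&(Y>lo)&(Y<lo+10)
    if k.sum()>10: print('w',lo+5,k.sum(),np.percentile(X[k],[2,98]).round(1))
for lo in range(-60,50,10):
    k=(Y>lo)&(Y<lo+10)
    b=k&(Z>37)&(Z<43)&(X>10)&(X<42);rr=k&(Z>26)&(Z<32)&(X>42)&(X<80)
    print(lo+5,'blk',b.sum(),np.percentile(X[b],98).round(1) if b.sum()>5 else '','rail',rr.sum(),np.percentile(X[rr],2).round(1) if rr.sum()>5 else '', 'exp',50-(lo+5)/8)
```

```text
[0.55042638 0.15328523 0.14832281] [ 1.79984530e+02 -6.31420329e-03 -9.90974848e+01] 0.011815080147547254
wedge n 0 
-55 blk 0  rail 86 64.7 exp 56.875
-45 blk 0  rail 186 63.5 exp 55.625
-35 blk 49 33.3 rail 179 62.3 exp 54.375
-25 blk 306 33.2 rail 168 61.1 exp 53.125
-15 blk 8 31.2 rail 80 60.3 exp 51.875
-5 blk 0  rail 0  exp 50.625
5 blk 0  rail 0  exp 49.375
15 blk 0  rail 0  exp 48.125
25 blk 0  rail 0  exp 46.875
35 blk 0  rail 0  exp 45.625
45 blk 0  rail 0  exp 44.375
```

View pics/w6.png

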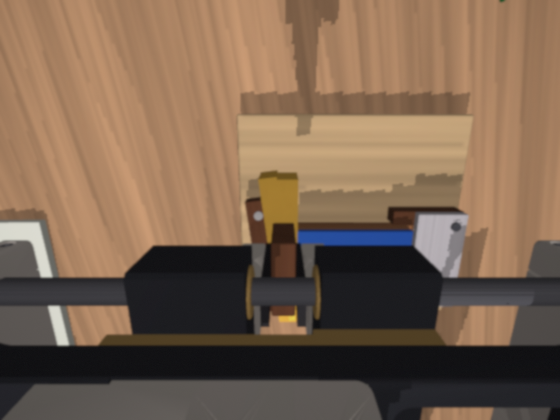

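Emit:
apply_moves(
  targets=[
    {"dp": [0.0005,0,-0.03],"yaw": 0},
    {"dp": [0.0005,0,-0.055],"yaw": 0},
    {"dp": [0.0005,0,-0.065],"yaw": 0},
    {"dp": [0.0005,0,-0.071],"yaw": 0},
    {"dp": [0.0005,0,-0.075],"yaw": 0},
    {"dp": [0.0005,0,-0.079],"yaw": 0},
    {"dp": [0.0005,0,-0.082],"yaw": 0},
    {"dp": [0.0005,0,-0.084],"yaw": 0},
    {"dp": [0.0005,0,-0.084],"yaw": 0},
    {"dp": [0.0005,0,-0.084],"yaw": 0},
  ],
)

```text
time_s: 15.35
tcp_pos: [0.5514, 0.1516, 0.065]
eef_rot: [-180.0, 0.0, -99.3]
contact_force: [0.3, 0.2, -1.2]
gripper_width: 0.0119
gripper_force: 20.0
```

Emit:
apply_moves(
  targets=[
    {"dp": [0,0,-0.001],"yaw": 0},
    {"dp": [0,0,-0.0015],"yaw": 0},
    {"dp": [0,0,-0.0015],"yaw": 0},
  ],
)

```text
time_s: 15.6
tcp_pos: [0.5514, 0.1515, 0.0634]
eef_rot: [-180.0, 0.0, -99.3]
contact_force: [-0.1, 0.3, 1.1]
gripper_width: 0.012
gripper_force: 20.0
```

Emit:
apply_moves(
  targets=[
    {"dp": [0,0,0],"yaw": 0},
    {"dp": [0,0,0],"yaw": 0},
    {"dp": [0,0,0],"yaw": 0},
    {"dp": [0,0,0],"yaw": 0},
    {"dp": [0,0,0.02],"yaw": 0},
    {"dp": [0,0,0.05],"yaw": 0},
    {"dp": [0,0,0.09],"yaw": 0},
    {"dp": [0,-0.02,0.11],"yaw": 7},
    {"dp": [-0.005,-0.04,0.11],"yaw": 14},
    {"dp": [-0.01,-0.06,0.11],"yaw": 21},
    {"dp": [-0.014,-0.08,0.11],"yaw": 28},
    {"dp": [-0.014,-0.085,0.11],"yaw": 35},
    {"dp": [-0.014,-0.085,0.11],"yaw": 42},
    {"dp": [-0.014,-0.085,0.11],"yaw": 49},
    {"dp": [-0.014,-0.085,0.11],"yaw": 56},
    {"dp": [-0.014,-0.085,0.11],"yaw": 63},
    {"dp": [-0.014,-0.085,0.11],"yaw": 70},
    {"dp": [-0.014,-0.085,0.11],"yaw": 77},
    {"dp": [-0.014,-0.085,0.11],"yaw": 84},
    {"dp": [-0.014,-0.085,0.11],"yaw": 90},
  ],
  grip=0,
)

```text
time_s: 17.27
tcp_pos: [0.5371, 0.0664, 0.173]
eef_rot: [-180.0, 0.0, -8.9]
contact_force: [-0.2, -0.2, 0.5]
gripper_width: 0.044
gripper_force: 0.0
```

```bash
cat > bed.py <<'E'
from m import *
def look(n,pr=True):
    c=cap(n);W=world(c);S=c['s']
    a=np.radians(-9.2);ca,sa=np.cos(a),np.sin(a)
    B=W*1000-[513.5,206,0];X=B[...,0]*ca+B[...,1]*sa;Y=-B[...,0]*sa+B[...,1]*ca;Z=B[...,2]
    t=S['tcp_pos']*1000-[513.5,206,0];print(n,'tcp bed',round(t[0]*ca+t[1]*sa,1),round(-t[0]*sa+t[1]*ca,1),round(t[2],1))
    h=cv2.cvtColor(c['image'],cv2.COLOR_RGB2HSV)
    R=lambda m:(m.sum(),cv2.minAreaRect(np.c_[X[m],Y[m]].astype(np.float32))) if m.sum()>20 else m.sum()
    inb=(X>10)&(X<75)&(abs(Y+45)<80)
    print(' fin',R(inb&(Z>50)&(Z<70)&(abs(X-44)<12)))
    w=(h[...,0]>18)&(h[...,0]<36)&(h[...,1]>150)&inb&(Z>33)&(Z<42);print(' wedge',R(w),'Y',np.percentile(Y[w],[1,99]).round(1) if w.sum() else '', np.median(Z[w]))
    b=(h[...,0]>100)&(h[...,0]<128)&(h[...,1]>120)&(Z>34)&(Z<45)&(abs(X+16)<70)&(abs(Y)<45);print(' blk',R(b))
    return c
E
python3 -c "
from bed import *
c=look('wrist');save(c,'w7.png');c=look('top');save(c,'t7.png',(150,140,290,260),5)"
```

```text
wrist tcp bed 45.7 -134.0 173.0
 fin (np.int64(936), ((47.091697692871094, -48.286033630371094), (12.24285888671875, 40.02238082885742), 0.4985722303390503))
 wedge (np.int64(978), ((45.6203727722168, -48.738468170166016), (20.101953506469727, 90.46289825439453), 5.952649116516113)) Y [-92.8  -4.9] 36.956067341745324
 blk (np.int64(1433), ((20.2772216796875, -1.6893444061279297), (58.95927429199219, 29.061758041381836), 89.17932891845703))
top tcp bed 45.7 -134.0 173.0
 fin 6
 wedge (np.int64(36), ((42.02547836303711, -52.139957427978516), (7.622034072875977, 78.09219360351562), 0.2152460366487503)) Y [-91.  -13.5] 37.53489710080778
 blk (np.int64(659), ((-15.210289001464844, 0.05898284912109375), (59.408447265625, 99.56150817871094), 89.45893859863281))
```

View pics/w7.png

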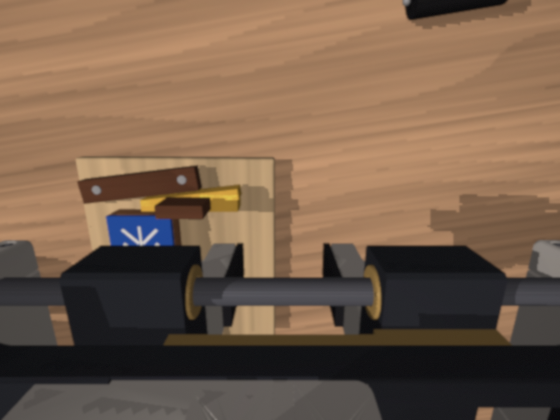

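Emit:
apply_moves(
  targets=[
    {"dp": [-0.0015,0,-0.03],"yaw": -0.3},
    {"dp": [-0.0015,0,-0.06],"yaw": -0.3},
    {"dp": [-0.0015,0,-0.09],"yaw": -0.3},
    {"dp": [-0.0015,0,-0.115],"yaw": -0.3},
    {"dp": [-0.0015,0,-0.127],"yaw": -0.3},
    {"dp": [-0.0015,0,-0.131],"yaw": -0.3},
    {"dp": [-0.0015,0,-0.131],"yaw": -0.3},
    {"dp": [-0.0015,0,-0.131],"yaw": -0.3},
    {"dp": [-0.0015,0,-0.131],"yaw": -0.3},
  ],
  grip=1,
)

```text
time_s: 18.12
tcp_pos: [0.5366, 0.0668, 0.0433]
eef_rot: [-179.9, -0.1, -9.6]
contact_force: [0.4, 0.3, -0.4]
gripper_width: 0.0001
gripper_force: 0.0
```

Emit:
apply_moves(
  targets=[
    {"dp": [0.0006,0.004,0],"yaw": 0},
    {"dp": [0.0013,0.008,0],"yaw": 0},
    {"dp": [0.002,0.012,0],"yaw": 0},
    {"dp": [0.0024,0.015,0],"yaw": 0},
    {"dp": [0.0029,0.018,0],"yaw": 0},
    {"dp": [0.0032,0.02,0],"yaw": 0},
    {"dp": [0.0032,0.02,0],"yaw": 0},
  ],
)

```text
time_s: 18.7
tcp_pos: [0.539, 0.0869, 0.0421]
eef_rot: [-180.0, -0.0, -9.5]
contact_force: [-0.2, -0.0, 0.2]
gripper_width: 0.0003
gripper_force: 0.0
```

Emit:
apply_moves(
  targets=[
    {"dp": [0.0005,0.003,0],"yaw": 0},
    {"dp": [0.001,0.006,0],"yaw": 0},
    {"dp": [0.0015,0.009,0],"yaw": 0},
    {"dp": [0.002,0.012,0],"yaw": 0},
    {"dp": [0.0024,0.015,0],"yaw": 0},
    {"dp": [0.0029,0.018,0],"yaw": 0},
    {"dp": [0.0034,0.021,0],"yaw": 0},
    {"dp": [0.0039,0.024,0],"yaw": 0},
    {"dp": [0.0039,0.024,0],"yaw": 0},
    {"dp": [0.0039,0.024,0],"yaw": 0},
  ],
)

```text
time_s: 19.53
tcp_pos: [0.5427, 0.1105, 0.0419]
eef_rot: [180.0, 0.0, -9.6]
contact_force: [-1.1, -0.7, -0.1]
gripper_width: 0.0007
gripper_force: 0.2
```

```bash
python3 -c "
from bed import *
c=look('wrist');look('top')"
```

```text
wrist tcp bed 44.1 -89.6 41.9
 fin (np.int64(1383), ((44.928653717041016, -51.298648834228516), (85.93731689453125, 22.495405197143555), 89.54882049560547))
 wedge (np.int64(561), ((50.621070861816406, -28.664100646972656), (5.193248748779297, 89.6082992553711), 9.676082611083984)) Y [-70.  15.] 36.541035084432124
 blk (np.int64(1392), ((15.16882038116455, 4.07105827331543), (49.81378173828125, 24.83417320251465), 88.91890716552734))
top tcp bed 44.2 -89.5 42.0
 fin 0
 wedge 0 Y  nan
 blk (np.int64(547), ((-21.146223068237305, 0.7136001586914062), (60.5832633972168, 86.7839126586914), 89.84101104736328))
  return _methods._mean(a, axis=axis, dtype=dtype,
  ret = ret.dtype.type(ret / rcount)
```

Emit:
apply_moves(
  targets=[
    {"dp": [0.0005,0.003,0],"yaw": 0},
    {"dp": [0.001,0.006,0],"yaw": 0},
    {"dp": [0.0015,0.009,0],"yaw": 0},
    {"dp": [0.0019,0.012,0],"yaw": 0},
    {"dp": [0.0024,0.015,0],"yaw": 0},
    {"dp": [0.0024,0.015,0],"yaw": 0},
    {"dp": [0.0024,0.015,0],"yaw": 0},
  ],
)

```text
time_s: 20.22
tcp_pos: [0.5432, 0.1237, 0.0418]
eef_rot: [179.8, 0.2, -9.6]
contact_force: [-5.0, -7.3, 5.6]
gripper_width: 0.0003
gripper_force: 4.1
```

Emit:
apply_moves(
  targets=[
    {"dp": [0.0002,0.001,0],"yaw": 0},
    {"dp": [0.0003,0.002,0],"yaw": 0},
    {"dp": [0.0005,0.003,0],"yaw": 0},
    {"dp": [0.0006,0.004,0],"yaw": 0},
    {"dp": [0.0006,0.004,0],"yaw": 0},
  ],
)

```text
time_s: 20.63
tcp_pos: [0.5432, 0.1271, 0.0417]
eef_rot: [179.7, 0.3, -9.6]
contact_force: [-6.1, -8.8, 6.4]
gripper_width: 0.0004
gripper_force: 5.1
```

Emit:
apply_moves(
  targets=[
    {"dp": [-0.0005,0.001,0],"yaw": 0},
    {"dp": [-0.001,0.002,0],"yaw": 0},
    {"dp": [-0.0015,0.003,0],"yaw": 0},
    {"dp": [-0.0015,0.004,0],"yaw": 0},
    {"dp": [-0.0015,0.004,0],"yaw": 0},
  ],
)

```text
time_s: 21.05
tcp_pos: [0.5434, 0.1329, 0.0418]
eef_rot: [179.9, 0.1, -9.6]
contact_force: [-3.8, -4.4, 1.2]
gripper_width: 0.0004
gripper_force: 2.3
```

```bash
python3 -c "
from bed import *
c=look('wrist');save(c,'w8.png',(0,80,420,300),1.9)"
```

```text
wrist tcp bed 41.2 -67.4 41.8
 fin (np.int64(1339), ((43.56501007080078, -29.16495132446289), (85.58049774169922, 21.26729393005371), 88.78142547607422))
 wedge (np.int64(679), ((48.05448913574219, -8.238834381103516), (7.2000508308410645, 87.14421844482422), 7.185259819030762)) Y [-5.6 34.7] 36.672634223785316
 blk (np.int64(612), ((12.593660354614258, 15.128811836242676), (27.392837524414062, 10.893858909606934), 88.65843200683594))
```

View pics/w8.png

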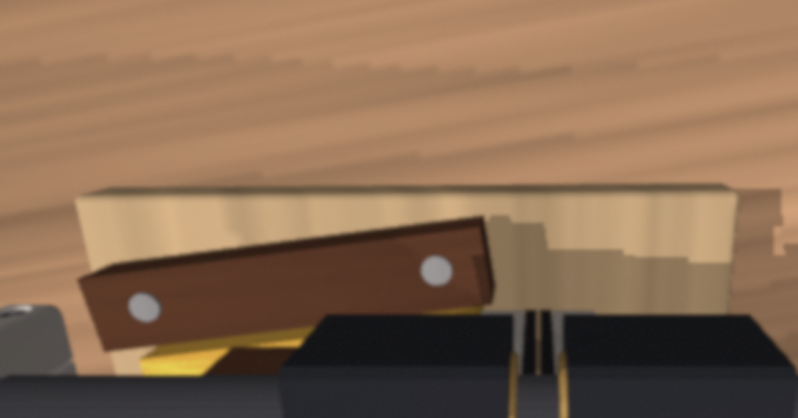

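Emit:
apply_moves(
  targets=[
    {"dp": [0,0.001,0],"yaw": 0},
    {"dp": [0,0.002,0],"yaw": 0},
    {"dp": [0,0.003,0],"yaw": 0},
    {"dp": [0.0002,0.004,0],"yaw": 0},
    {"dp": [0.0002,0.004,0],"yaw": 0},
  ],
)

```text
time_s: 21.52
tcp_pos: [0.5435, 0.1367, 0.0418]
eef_rot: [179.9, 0.1, -9.6]
contact_force: [-4.2, -5.9, 2.6]
gripper_width: 0.0006
gripper_force: 2.8
```

Emit:
apply_moves(
  targets=[
    {"dp": [0,0.001,0],"yaw": 0},
    {"dp": [0,0.002,0],"yaw": 0},
    {"dp": [0.0002,0.003,0],"yaw": 0},
    {"dp": [0.0002,0.003,0],"yaw": 0},
  ],
)

```text
time_s: 21.85
tcp_pos: [0.5434, 0.1374, 0.0418]
eef_rot: [179.7, 0.2, -9.6]
contact_force: [-0.8, -16.4, 4.4]
gripper_width: 0.0004
gripper_force: 8.1
```

Emit:
apply_moves(
  targets=[
    {"dp": [0,0.0003,0],"yaw": 0},
    {"dp": [0,0.0003,0],"yaw": 0},
    {"dp": [0,0.0003,0],"yaw": 0},
  ],
)

```text
time_s: 22.1
tcp_pos: [0.5433, 0.1374, 0.0418]
eef_rot: [179.7, 0.2, -9.6]
contact_force: [0.3, -16.2, 5.3]
gripper_width: 0.0002
gripper_force: 8.6
```

Stopped dead at 16 N: tight. Back off, lift and check.

Emit:
apply_moves(
  targets=[
    {"dp": [-0.001,-0.008,0],"yaw": 0},
    {"dp": [-0.004,-0.025,0],"yaw": 0},
    {"dp": [-0.007,-0.045,0.0],"yaw": 0},
    {"dp": [-0.007,-0.055,0.03],"yaw": 0},
    {"dp": [-0.007,-0.055,0.07],"yaw": 0},
    {"dp": [-0.007,-0.055,0.11],"yaw": 0},
    {"dp": [-0.02,-0.09,0.14],"yaw": 0},
    {"dp": [-0.04,-0.12,0.15],"yaw": 0},
    {"dp": [-0.04,-0.12,0.15],"yaw": 0},
    {"dp": [-0.04,-0.12,0.15],"yaw": 0},
  ],
)

```text
time_s: 22.93
tcp_pos: [0.5046, 0.0195, 0.1938]
eef_rot: [-179.8, -0.2, -9.7]
contact_force: [-0.4, 0.5, -0.3]
gripper_width: 0.0003
gripper_force: 0.0
```

```bash
python3 -c "
from bed import *
c=look('wrist');c=look('top');save(c,'t9.png',(150,140,290,260),5)"
```

```text
wrist tcp bed 21.0 -185.5 193.8
 fin (np.int64(843), ((42.50255584716797, -2.587991714477539), (12.269969940185547, 40.946834564208984), 0.5604791641235352))
 wedge (np.int64(706), ((41.034446716308594, -7.3402862548828125), (20.76472282409668, 83.04385375976562), 6.343882083892822)) Y [-47.6  30.9] 36.986689179143596
 blk (np.int64(3647), ((-13.726516723632812, -0.4581298828125), (95.50169372558594, 60.53847885131836), 0.023196961730718613))
top tcp bed 21.2 -184.8 193.0
 fin 0
 wedge 0 Y  nan
 blk (np.int64(295), ((-36.523887634277344, 0.5398578643798828), (57.53616714477539, 58.72003936767578), 0.05284943804144859))
  return _methods._mean(a, axis=axis, dtype=dtype,
  ret = ret.dtype.type(ret / rcount)
```

View pics/t9.png

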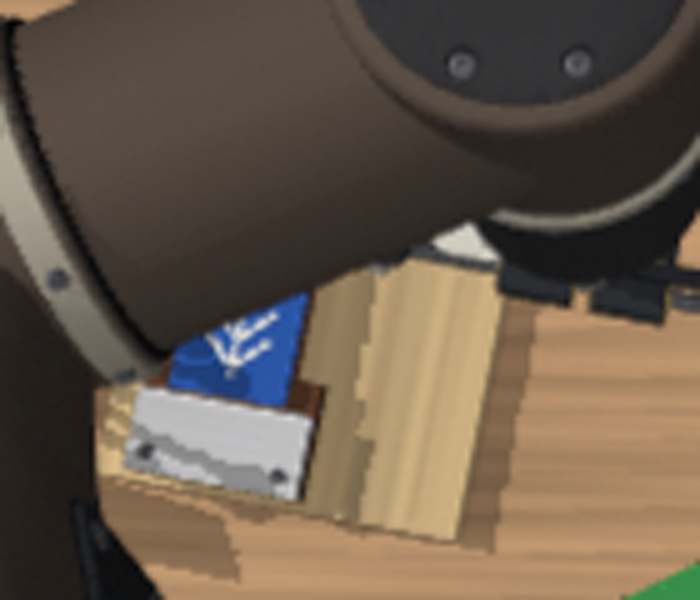

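```bash
python3 -c "
from plant import r
print(r.close_job())"
```

```text
the job is handed in; nothing more can be done
None
```

The job is handed in at about 23 s: the block measures home under the lip within camera accuracy and lies flat. The yellow wedge stopped dead at 16 N, its fin about 2.6 mm short of the nominal y (cameras good to about 2 mm). The gripper is clear, and the pot, tin and roller were not touched.

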